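# Fetch the tray and pass nested staining bowls under the splash screen

### The arm

A 6-joint arm with a two-finger parallel gripper is mounted at the origin on the work surface. World frame = base frame: x ahead of the robot, y to its left, z up, the work surface at z = 0. Lengths are in m, angles in rad, forces in N, time in s.
With the tool pointing down it reaches from about 0.375 to 0.75 m from the base axis. Payload 9 kg.
Tool frame: the origin (TCP) lies at the very end of the fingers, on their centre line; the grasp point (between the pads) lies ctrl.tcp_to_grasp behind it (ctrl.tcp_to_grasp is the distance from the TCP to the grasp point, in m); z points along the fingers, y is the line along which they close (so a half turn about z gives the same grasp; the last joint's range is limited). The gripper opens to 85 mm and grips with 20 to 120 N. Pads are 22 mm wide; open, the fingers measure 114 mm over their backs; the gripper's body (76 mm by 85 mm) begins 54 mm behind the grasp point. The pads swing forward as they close: fully open they stand 13 mm farther back than shut.
Start: joints at [-1.568, 0.104, 0.097, 1.564, 0, 1.353], TCP at [0.131, -0.585, 0.231] pointing down, gripper open.
Joint ranges: [-2.99, 2.99], [-0.84, 1.86], [-1.1, 1.16], [-1.84, 2.11], [-1.51, 1.56], [-3.14, 3.14]. Speed limits (rad/s): [2.22, 2.22, 2.57, 3.14, 3.14, 3.14].

### API

Orientations are given as a unit quaternion [w, x, y, z].
In Python, from cell import ctrl, imaging gives the robot as it stands. Calls block until the motion is done:
- ctrl.movep(position, orientation): joint-space move of the TCP to a pose.
- ctrl.move_l(position, orientation=None, speed=0.15, f_stop=None): straight line of the TCP; orientation=None keeps the orientation; speed is the mean speed in m/s. With f_stop (N) it stops when the force on the tool has changed by that much, and returns True; else False.
- ctrl.set_joints(angles): joint-space move.
- ctrl.open_jaws() and ctrl.clamp(newtons=None): open the fingers fully, or close them until they stop; newtons is the grip in N (None keeps the last).
- ctrl.dwell(seconds).
- ctrl.ik(position, orientation): joint angles nearest the present ones, or None.
- ctrl.state(): the state.
- imaging.read_camera(name): name is "side" or "top"; returns the picture (480x640x3 uint8, red, green, blue); there is no depth.
- imaging.get_calibration(name): a dict with "fx", "fy", "cx", "cy" (pixels), "extrinsics" (4x4, takes a point from world to camera coordinates). Camera axes: x right, y down, z forward; pixel columns grow to the right and rows downward; lengths in m; the calibration is good to about 2 mm. A picture is of the moment at which its call begins. get_calibration takes no time and is no camera call.
A pose or a line that the arm cannot do raises ctrl.MotionError and nothing moves.
- ctrl.job_done(): hands the job in; it is judged then, once.
The state is a dict: "time_s": time; "q": joint angles; "joint_vel": joint speeds; "joint_torque": joint torques, N m; "tcp_pos": TCP position; "ee_rot": TCP orientation; "wrist_force": force on the tool from outside, world axes, zero at the start; "torque": the same for the moment, N m; "grip_width": finger opening in m; "grasp_force": force on a finger pad.
Only numpy, scipy, OpenCV 4.12 (cv2) and the standard library are available. Lean on these libraries where they do the work, as an engineer would, in place of code of your own. Each camera call takes 0.05 s, during which the arm holds its last target. There are 200 camera calls.

### The job

The empty white tray has been left on the drying side of the splash screen: first fetch it back along its rails, under the screen, fully onto the wash side. There nest all the steel bowls that are present in it, inside one another in size order, largest outermost; then slide the loaded tray back under the screen until it is fully home against the stops, with every bowl still sitting flat in the nest. Keep the tray down on the bench all the time, and leave the bottles, tissue roll and slide box alone.

Things in the scene. Friction and masses are not known exactly. Their poses are not given: they have to be found in the camera images.
- station: Fixed pass-through: channel along its y axis between two aluminium rails (20 mm high, inner faces 161 mm apart, from y=+280 to -250 mm) that runs under a splash screen standing across it at y=0. The bowls start on the +y (wash) side, the tray on the -y (drying) side. Two rubber stop blocks 24 mm high end the channel at y=-246, 84 mm apart to pass the tray's handle. Origin: on the bench, mid-channel, under the screen.
- screen (a point): Middle of the lower edge of the splash screen, 120 mm above the bench, axes as the station's. The framed clear screen rises from there to 192 mm above the bench and is 12 mm thick (along y); its two posts, 20 mm wide and 30 mm along y, stand on the bench at x=+-100 mm.
- home (a point): Point on the bench in the channel, 170 mm to the drying side of the screen, where the tray's origin lies when the tray rests against the stop blocks. Axes as the station's.
- tray: White tray, 152 x 152 mm, 0.5 kg, sliding on the bench between the rails with 4.5 mm play a side; walls 14 mm high and 5 thick, floor 4 thick. At each end, its own y=+-125 mm, an upright plate handle on a low tongue: 34 mm wide (x), 9 mm thick (y), top 85 mm above the bench, free on both faces above 10 mm. Origin: centre of the underside, x and y nearly as the station's.
- bowl_a: Largest of four graded steel bowls (may be absent): rim radius 68, base radius 61, rim 50 mm high, wall and floor 4 mm, 160 g. A flat upright tab, 26 mm wide, 9 thick (radially), stands on the rim at its own -x side, mid-thickness 61.5 mm from the axis, top 96 mm above the underside. Nested, its floor lies on the next floor; keep tabs apart round the rim. Origin: centre of the underside, z up.
- bowl_b: Second largest of four graded steel bowls (may be absent): rim radius 56, base radius 49, rim 46 mm high, wall and floor 4 mm, 120 g. A flat upright tab, 26 mm wide, 9 thick (radially), stands on the rim at its own -x side, mid-thickness 49.5 mm from the axis, top 92 mm above the underside. Nested, its floor lies on the next floor; keep tabs apart round the rim. Origin: centre of the underside, z up.
- bowl_c: Third largest of four graded steel bowls (may be absent): rim radius 44, base radius 37, rim 42 mm high, wall and floor 4 mm, 90 g. A flat upright tab, 26 mm wide, 9 thick (radially), stands on the rim at its own -x side, mid-thickness 37.5 mm from the axis, top 88 mm above the underside. Nested, its floor lies on the next floor; keep tabs apart round the rim. Origin: centre of the underside, z up.
- bowl_d: Smallest of four graded steel bowls (may be absent): rim radius 32, base radius 25, rim 38 mm high, wall and floor 4 mm, 60 g. A flat upright tab, 26 mm wide, 9 thick (radially), stands on the rim at its own -x side, mid-thickness 25.5 mm from the axis, top 84 mm above the underside. Nested, its floor lies on the next floor; keep tabs apart round the rim. Origin: centre of the underside, z up.
- dropper1: Small white dropper bottle, 32 mm diameter, 75 mm tall; origin under its centre. Leave alone.
- dropper2: Amber dropper bottle, 40 mm diameter, 95 mm tall; origin under its centre. Leave alone.
- tissue: Upright paper tissue roll, 90 mm diameter, 100 mm tall; origin under its centre. Leave alone.
- slidebox: Grey slide box, 85 x 160 x 35 mm; origin under its centre. Leave alone.
- stain: Amber stain bottle, 60 mm diameter, 140 mm tall; origin under its centre. Leave alone.
Not all that is in view belongs to the job. What is shaped like the bowl_b but blue or green is not meant.

How it is judged:
On the way, in this order (a step that is already met when the one before it is completed fails the run):
1. the tray, still empty, has been brought to the wash side of the screen (y of tray in the frame of station above 0.09 m and horizontal distance between each of bowl_a, bowl_b, bowl_c, bowl_d and tray above 0.08 m), for 0.2 s.
2. all the bowls present are nested in size order, flat and released, on the tray while the tray is on the wash side of the screen (angle between each of bowl_a, bowl_b, bowl_c, bowl_d's own z axis and vertical below 0.12 rad and z of bowl_a in the frame of tray between -0.002 and 0.03 m and horizontal distance between each of bowl_a, bowl_b, bowl_c, bowl_d and tray below 0.05 m and contact force between the fingers and bowl_a below 0.2 N and z of bowl_b in the frame of tray between -0.002 and 0.03 m and contact force between the fingers and bowl_b below 0.2 N and z of bowl_c in the frame of tray between -0.002 and 0.03 m and contact force between the fingers and bowl_c below 0.2 N and z of bowl_d in the frame of tray between -0.002 and 0.03 m and contact force between the fingers and bowl_d below 0.2 N and z of bowl_b in the frame of bowl_a between 0.0015 and 0.025 m and horizontal distance between each of bowl_b, bowl_c, bowl_d and bowl_a below 0.045 m and z of bowl_c in the frame of bowl_a between 0.0015 and 0.025 m and z of bowl_d in the frame of bowl_a between 0.0015 and 0.025 m and z of bowl_c in the frame of bowl_b between 0.0015 and 0.025 m and horizontal distance between each of bowl_c, bowl_d and bowl_b below 0.045 m and z of bowl_d in the frame of bowl_b between 0.0015 and 0.025 m and z of bowl_d in the frame of bowl_c between 0.0015 and 0.025 m and horizontal distance between bowl_d and bowl_c below 0.045 m and y of tray in the frame of station above 0.09 m), for 0.2 s.
At the end, for the whole second after the job is handed in: Tray flat and at rest on the bench, within 10 mm of home against the stops. Every bowl present stands in it, nested: released, at rest, upright within 0.12 rad, its underside 1.5-25 mm above and its axis within 45 mm of every bigger bowl's, within 50 mm of the tray's centre (angle between each of bowl_a, bowl_b, bowl_c, bowl_d's own z axis and vertical below 0.12 rad and z of bowl_a in the frame of tray between -0.002 and 0.03 m and horizontal distance between each of bowl_a, bowl_b, bowl_c, bowl_d and tray below 0.05 m and contact force between the fingers and bowl_a below 0.2 N and z of bowl_b in the frame of tray between -0.002 and 0.03 m and contact force between the fingers and bowl_b below 0.2 N and z of bowl_c in the frame of tray between -0.002 and 0.03 m and contact force between the fingers and bowl_c below 0.2 N and z of bowl_d in the frame of tray between -0.002 and 0.03 m and contact force between the fingers and bowl_d below 0.2 N and z of bowl_b in the frame of bowl_a between 0.0015 and 0.025 m and horizontal distance between each of bowl_b, bowl_c, bowl_d and bowl_a below 0.045 m and z of bowl_c in the frame of bowl_a between 0.0015 and 0.025 m and z of bowl_d in the frame of bowl_a between 0.0015 and 0.025 m and z of bowl_c in the frame of bowl_b between 0.0015 and 0.025 m and horizontal distance between each of bowl_c, bowl_d and bowl_b below 0.045 m and z of bowl_d in the frame of bowl_b between 0.0015 and 0.025 m and z of bowl_d in the frame of bowl_c between 0.0015 and 0.025 m and horizontal distance between bowl_d and bowl_c below 0.045 m and horizontal distance between tray and home below 0.01 m and height (world z) of tray below 0.006 m and angle between tray's own z axis and vertical below 0.05 rad and linear speed of tray below 0.01 m/s and linear speed of each of bowl_a, bowl_b, bowl_c, bowl_d below 0.02 m/s); the robot touches nothing.
It fails at once if the tray is lifted more than 30 mm off the bench (height (world z) of tray above 0.03 m).
It fails at once if a bystander (a bottle, the tissue roll or the slide box) is moved more than 60 mm or tipped over (distance of any of dropper1, dropper2, tissue, slidebox, stain from where it was at the start of the episode above 0.06 m or angle between any of dropper1, dropper2, tissue, slidebox, stain's own z axis and vertical above 0.6 rad).
Of bowl_a, bowl_b, bowl_c, bowl_d only 3 to 4 are there at a start; the rules pass over those that are not, and their reading is None.
At some moment in a run one of bowl_a, bowl_b, bowl_c may be knocked a few centimetres aside while the robot is not near it.
Once in a run the grip may slacken for a moment while it holds something.
It also fails if it takes over 210 s, if anything falls off the work surface, if the arm or the gripper's body presses on something with over 40 N, if the wrist force passes 120 N, or if a joint passes its speed limit or range.

## Working session

There is one attempt and no reset: what is moved stays moved. The work goes in short steps, each a Python script; the robot and the scene stay as the last script left them, time stands still between calls to the robot, and variables do not carry over. Pictures are saved under pics/ and viewed, at most 14 in all, crops included, and the job is handed in when it is done.

```bash
mkdir -p pics; ls; python3 - <<'E'
from cell import ctrl, imaging
import cv2
for n in("top","side"):
    im=imaging.read_camera(n); cv2.imwrite(f"pics/{n}0.png",im[:,:,::-1]); c=imaging.get_calibration(n); print(n,c)
print(ctrl.state()); print(ctrl.tcp_to_grasp)
E
```

```text
pics
top {'fx': 556.1629214719695, 'fy': 556.1629214719695, 'cx': 316.3908403229782, 'cy': 241.561560617528, 'extrinsics': array([[-0.00470307, -0.99996562,  0.00682936,  0.04756883],
       [-0.97340732,  0.00301376, -0.22906134,  0.59802104],
       [ 0.22903288, -0.00772504, -0.97338803,  1.32157425],
       [ 0.        ,  0.        ,  0.        ,  1.        ]])}
side {'fx': 528.7840097127554, 'fy': 528.7840097127554, 'cx': 313.8802944140657, 'cy': 242.94432537031807, 'extrinsics': array([[-0.85436041, -0.51948667,  0.01420892,  0.51711116],
       [-0.32367192,  0.51052981, -0.79661522,  0.24116053],
       [ 0.40657691, -0.68519553, -0.6043197 ,  1.03708399],
       [ 0.        ,  0.        ,  0.        ,  1.        ]])}
{'time_s': 0.1, 'q': array([-1.56769937e+00,  1.04662634e-01,  9.65470281e-02,  1.56388480e+00,
       -4.35187254e-05,  1.35310018e+00]), 'joint_vel': array([ 0.00014913, -0.00084222,  0.00083512,  0.0014921 , -0.00112931,
       -0.00137384]), 'joint_torque': array([ 6.03004635e-03, -5.58210039e+01,  5.04718888e+01,  1.29789178e-02,
       -3.25850442e-04, -7.70417586e-06]), 'tcp_pos': array([ 0.13139955, -0.5851315 ,  0.23058658]), 'ee_rot': array([-6.00908362e-04,  9.93912306e-01,  1.10172437e-01,  4.28405919e-05]), 'wrist_force': array([ 0.3310991 , -0.17411978, -0.21395984]), 'torque': array([-0.0044466 ,  0.02802432,  0.03671332]), 'grasp_force': 0.0, 'grip_width': 0.0854195496464886}
0.0187
```

View pics/top0.png

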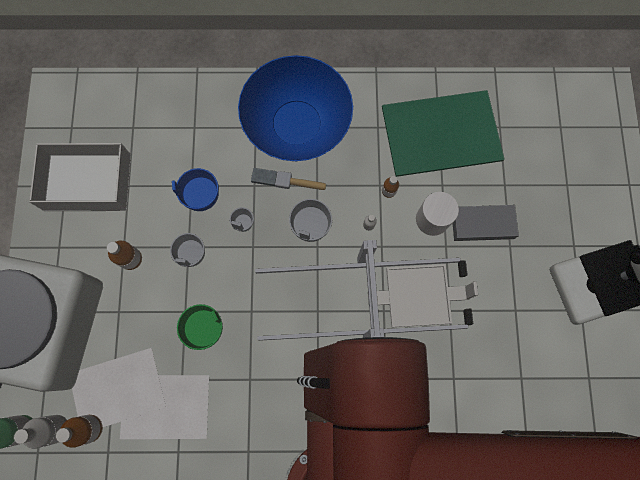

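View pics/side0.png

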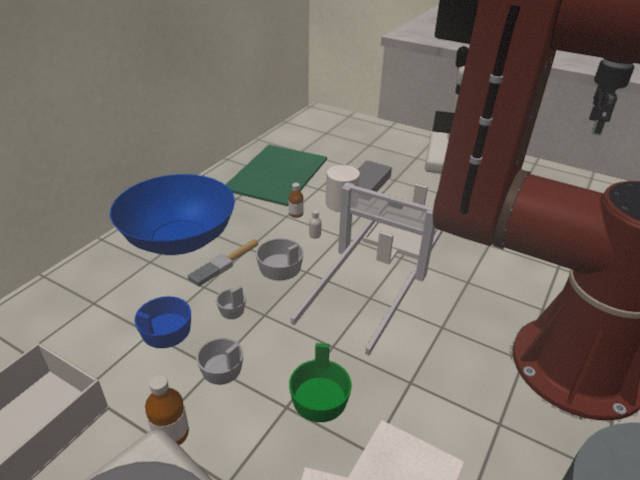

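The top view shows three steel bowls, at about (311,221), (188,251) and (241,219). The tray is at (418,296), the screen at x≈373, and the rails span 257..470. The side view confirms that only three steel bowls are present. I'll enlarge the top view for pixel measurements.

```bash
cat > h.py <<'E'
from cell import ctrl, imaging
import cv2, numpy as np
def ray(n,u,v,z):
    c=imaging.get_calibration(n); E=c["extrinsics"]; R=E[:3,:3]; o=-R.T@E[:3,3]
    d=R.T@np.array([(u-c["cx"])/c["fx"],(v-c["cy"])/c["fy"],1]); return (o+d*(z-o[2])/d[2])[:2]
def proj(n,p):
    c=imaging.get_calibration(n); q=c["extrinsics"]@np.r_[p,1]; return np.array([c["fx"]*q[0]/q[2]+c["cx"],c["fy"]*q[1]/q[2]+c["cy"]])
def crop(n,x0,y0,x1,y1,s,name):
    im=imaging.read_camera(n)[y0:y1,x0:x1,::-1]
    cv2.imwrite("pics/"+name,cv2.resize(im,None,fx=s,fy=s,interpolation=cv2.INTER_CUBIC))
E
python3 - <<'E'
from h import *
crop("top",160,180,320,300,5,"c1.png")
crop("top",240,220,500,350,3,"c2.png")
for k,(u,v,z) in dict(railLU=(257,270,.02),railLD=(259,338,.02),railRU=(466,260,.02),railRD=(472,327,.02),A=(311,221,.05),M=(188,251,.046),S=(241,219,.04),tray=(418,296,.01)).items(): print(k,ray("top",u,v,z).round(4))
E
```

```text
railLU [0.5355 0.1972]
railLD [0.3637 0.1888]
railRU [ 0.5598 -0.3404]
railRD [ 0.3886 -0.3441]
A [0.6568 0.0586]
M [0.5802 0.3699]
S [0.6654 0.239 ]
tray [ 0.4685 -0.2141]
```

View pics/c1.png

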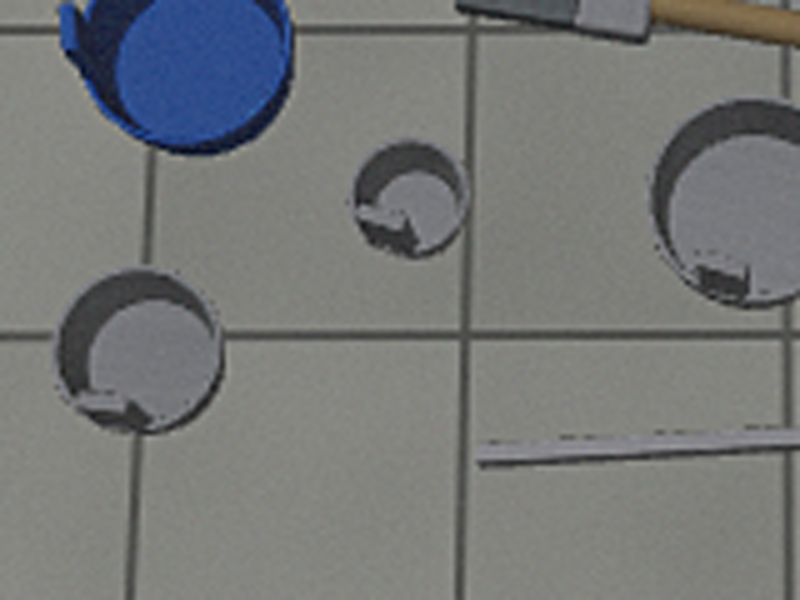

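View pics/c2.png

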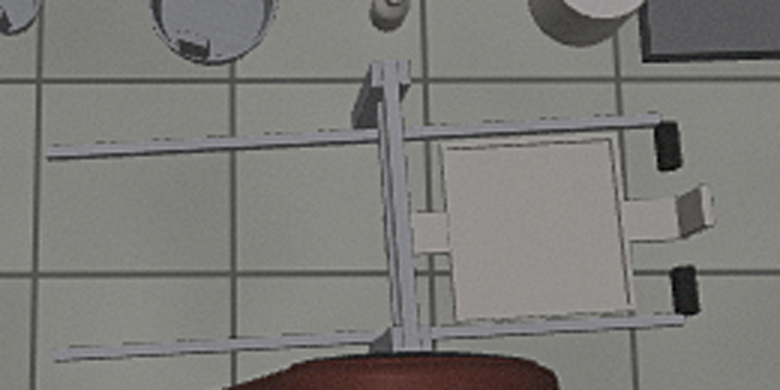

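```bash
python3 - <<'E'
from h import *
P=[ray("top",*p,.02) for p in [(255.7,270.7),(460,259.3),(258,338.3),(468.3,327)]]
yaws=[np.degrees(np.arctan2(*(P[i]-P[j])[::1]))for i,j in((0,1),(2,3))]
print("P",np.round(P,4),"len",np.linalg.norm(P[0]-P[1]),np.linalg.norm(P[2]-P[3]),"yaw(cw) ",yaws)
m=(P[0]+P[2])/2; n=(P[1]+P[3])/2; yh=(m-n)/np.linalg.norm(m-n); xh=np.array([yh[1],-yh[0]])
o=(m-yh*.28+n+yh*.25)/2; print("station",o,yh)
for k,r,h,a in (("b",.0495,.046,(311,220.3,304.4,232)),("c",.0375,.042,(187.8,250,180.6,259.8)),("d",.0255,.038,(242.2,219.8,236,222.8))):
    c=ray("top",*a[:2],h); t=ray("top",*a[2:],h+.046); print(k,c.round(4),t.round(4),"r",np.linalg.norm(t-c).round(4),"want",r,"ang",np.degrees(np.arctan2(*(t-c)[::-1])))
# tray corners
for u,v in[(444,148),(612,139),(633,310),(457,320)]: 
    q=ray("top",u/3+240,v/3+220,.014)-o; print("tray corner st",q@xh,q@yh)
for u,v in[(712,187),(712,226),(690,190)]:
    q=ray("top",u/3+240,v/3+220,.085)-o; print("handle st",q@xh,q@yh)
H=o-yh*.295; print("handle far",H,np.linalg.norm(H),"reach +",np.linalg.norm(o+yh*.27))
E
```

```text
P [[ 0.5337  0.2005]
 [ 0.5617 -0.325 ]
 [ 0.363   0.1913]
 [ 0.3887 -0.3348]] len 0.5262440699339247 0.5267198437967464 yaw(cw)  [np.float64(-3.048951506743651), np.float64(-2.795026582526941)]
station [ 0.46251938 -0.08200476] [-0.05097523  0.99869992]
b [0.6598 0.0586] [0.6172 0.0749] r 0.0456 want 0.0495 ang 159.08475055442466
c [0.5836 0.3715] [0.549  0.3773] r 0.0351 want 0.0375 ang 170.36148273169354
d [0.6638 0.2361] [0.6434 0.2454] r 0.0225 want 0.0255 ang 155.68607335892295
tray corner st 0.07163574141459414 -0.060977779975481025
tray corner st 0.07159985852253092 -0.20604085617216195
tray corner st -0.07474375242790532 -0.20787699536117044
tray corner st -0.07488780149350313 -0.05940340212518818
handle st 0.015296019358171618 -0.2651237951289488
handle st -0.016330124618831564 -0.2612455131008706
handle st 0.013827335403262486 -0.24696986081839062
handle far [ 0.47755708 -0.37662124] 0.6081975981669085 reach + 0.4864076114043471
```

```bash
cat >> h.py <<'E'
from scipy.spatial.transform import Rotation as Ro
O=np.array([0.4625,-0.0820]); YH=np.array([-0.05098,0.9987]); XH=np.array([YH[1],-YH[0]])
S=lambda x,y,z: np.r_[O+XH*x+YH*y,z]
PY=np.arctan2(YH[1],YH[0])
def quat(psi):
    c,s=np.cos(psi),np.sin(psi); q=Ro.from_matrix(np.array([[-s,c,0],[c,s,0],[0,0,-1]]).T).as_quat(); return q[[3,0,1,2]]
def ori(pos,psi):
    "of the two equal grasps, the one nearest the present joints"
    q0=ctrl.state()["q"]; best=None
    for p in(psi,psi+np.pi):
        j=ctrl.ik(pos,quat(p))
        if j is not None and (best is None or abs(j[5])<best[0]): best=(abs(j[5]),quat(p))
    return best[1] if best else None
def st(*k):
    s=ctrl.state(); print("t %.1f tcp %s w %.4f gf %.1f F %s"%(s["time_s"],s["tcp_pos"].round(4),s["grip_width"],s["grasp_force"],s["wrist_force"].round(1)),*k)
E
python3 - <<'E'
from h import *
p=S(0,-.259,.2); o=ori(p,PY); print(o,ctrl.ik(p,o))
ctrl.movep(p,o); st()
crop("side",300,120,560,300,3,"s1.png")
print(ctrl.move_l(S(0,-.259,.05),speed=.12,f_stop=8)); st()
crop("top",380,200,540,320,5,"s2.png")
E
```

```text
[ 0.         -0.02549828  0.99967487  0.        ] [-0.84481803  0.05423529 -0.01176265  1.50479838  0.         -0.89582012]
t 2.1 tcp [ 0.4755 -0.3411  0.2   ] w 0.0855 gf 0.0 F [ 0.6 -0.1 -0.7]
False
t 3.6 tcp [ 0.4761 -0.3412  0.0509] w 0.0852 gf 0.0 F [ 0.3 -0.1 -0.1]
```

View pics/s1.png

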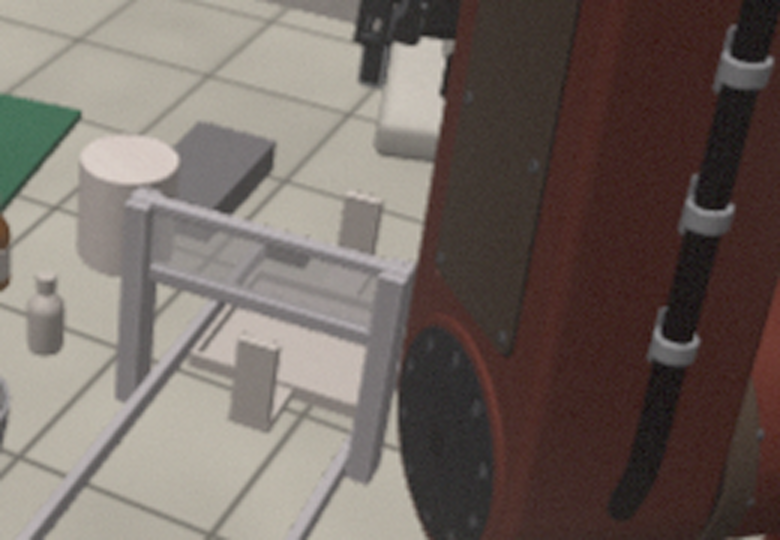

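The side view shows the far handle at (360,220) below the fingers and the near handle (255,380) just short of the screen. The descent met no contact, so I'll clamp and push.

```bash
python3 - <<'E'
from h import *
ctrl.clamp(60); st("clamped")
print(ctrl.move_l(S(0,-.112,.05),speed=.08,f_stop=30)); st("pushed")
ctrl.open_jaws(); ctrl.move_l(S(0,-.112,.27),speed=.2)
ctrl.movep(S(0,.138,.27),ori(S(0,.138,.27),PY)); st()
print(ctrl.move_l(S(0,.138,.05),speed=.15,f_stop=8)); ctrl.clamp(60); st("wash clamped")
E
```

```text
t 4.3 tcp [ 0.4757 -0.3405  0.0501] w 0.0082 gf 59.1 F [-0.4  1.8  2.5] clamped
False
t 6.3 tcp [ 0.4683 -0.1939  0.0501] w 0.0081 gf 59.2 F [ 0.4 -1.   3.3] pushed
t 9.3 tcp [0.4556 0.0551 0.2697] w 0.0854 gf 0.0 F [-0.3  0.6  0.7]
False
t 11.6 tcp [0.4556 0.0558 0.0501] w 0.0082 gf 59.1 F [-0.3 -0.3  1. ] wash clamped
```

```bash
python3 - <<'E'
from h import *
print(ctrl.move_l(S(0,.265,.05),speed=.08,f_stop=30)); st("pulled")
ctrl.open_jaws(); ctrl.move_l(S(0,.265,.27),speed=.2)
q=ctrl.state()["q"]; q[0]=-1.2; ctrl.set_joints(q); st()
crop("top",160,180,420,360,3,"c3.png")
E
```

```text
False
t 13.3 tcp [0.449  0.1831 0.0501] w 0.0083 gf 60.0 F [-0.4 -2.3  5.3] pulled
t 17.4 tcp [ 0.2905 -0.3875  0.269 ] w 0.0855 gf 0.0 F [ 0.3 -0.4 -0.3]
```

View pics/c3.png

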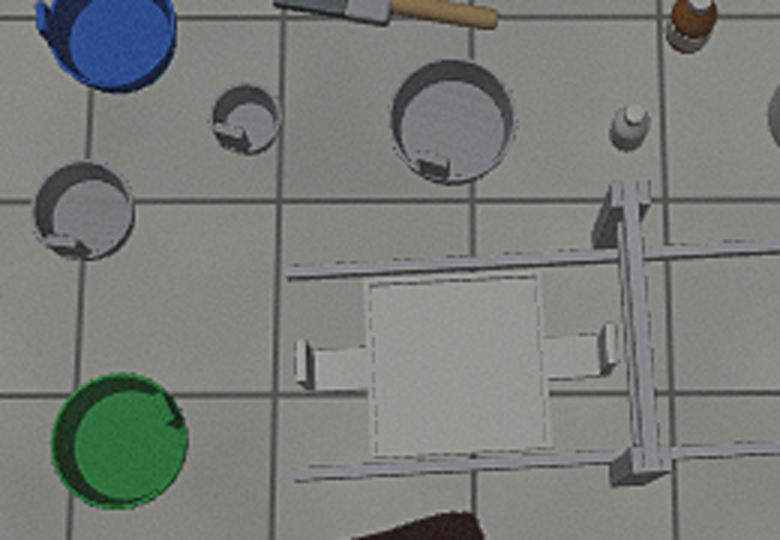

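The top view shows the tray on the wash side, centred at about crop (459,363). Bowls b at (453,121), c at (84,211) and d at (245,119) haven't moved. Next I'll check the tab angles by drawing the predicted tab tops over the image.

```bash
cat >> h.py <<'E'
B=dict(b=(.0495,.046,.056),c=(.0375,.042,.044),d=(.0255,.038,.032))
def tabtop(k,c,ang):
    r,h,_=B[k]; u=np.array([np.cos(ang),np.sin(ang)]); v=np.array([-u[1],u[0]])
    return [np.r_[c+u*(r+a*.0045)+v*b*.013,h+.046] for a,b in((1,1),(1,-1),(-1,-1),(-1,1))]
def overlay(est,name,s=8,w=33):
    im=imaging.read_camera("top"); out=[]
    for k,(c,ang) in est.items():
        p=proj("top",np.r_[c,B[k][1]]).round().astype(int)
        cr=cv2.resize(im[p[1]-w:p[1]+w,p[0]-w:p[0]+w,::-1],None,fx=s,fy=s,interpolation=cv2.INTER_CUBIC)
        f=lambda P:((np.array([proj("top",q) for q in P])-p+w+.5)*s).astype(int)
        cv2.polylines(cr,[f(tabtop(k,c,ang))],True,(0,0,255),1)
        t=np.linspace(0,6.283,60); cv2.polylines(cr,[f([np.r_[c+B[k][2]*np.array([np.cos(x),np.sin(x)]),B[k][1]] for x in t])],True,(0,255,0),1)
        out.append(cr)
    cv2.imwrite("pics/"+name,np.hstack(out))
E
python3 - <<'E'
from h import *
R=np.radians
overlay(dict(b=(np.array([.6598,.0586]),R(160)),c=(np.array([.5836,.3715]),R(170)),d=(np.array([.6638,.2361]),R(156))),"o1.png",s=4)
E
```

```text
(no output)
```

View pics/o1.png

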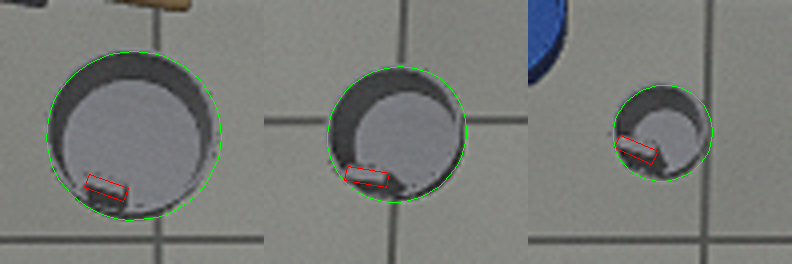

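The overlays match the rims and tabs of b, c and d (crop centres about (134,135), (396,134) and (662,133)), so sizes and angles are confirmed. Bowl b goes first.

```bash
cat >> h.py <<'E'
TRAY=S(0,.140,0)[:2]
DZ=dict(b=.004,c=.008,d=.012); ZG=dict(b=.056,c=.053,d=.050)
def pick_place(k,c,ang,tgt,centre=TRAY,f=60):
    r=B[k][0]; u=lambda a:np.array([np.cos(a),np.sin(a)]); zg=ZG[k]
    g=np.r_[np.array(c)+r*u(ang),zg]; p=np.r_[centre+r*u(tgt),zg+DZ[k]]; up=np.array([0,0,.135])
    best=None
    for e in(0,np.pi):
        q1,q2=[ctrl.ik(x,quat(a+e)) for x,a in((g+up,ang),(p+up,tgt))]
        if q1 is None or q2 is None: continue
        m=max(abs(q1[5]),abs(q2[5]))
        if best is None or m<best[0]: best=(m,e)
    e=best[1]; print("q6",best[0])
    ctrl.open_jaws(); ctrl.movep(g+up,quat(ang+e))
    if ctrl.move_l(g,speed=.15,f_stop=6): st("CONTACT on descent"); return
    ctrl.clamp(f); st("grasp")
    ctrl.move_l(g+up,speed=.12); st("lifted")
    w=ctrl.state()["grip_width"]
    if w<.006: print("LOST"); return
    ctrl.movep(p+up,quat(tgt+e)); ctrl.dwell(.2); st("over")
    if ctrl.state()["grip_width"]<.006: print("LOST"); return
    return p
def lower(p,f=4):
    print("stop",ctrl.move_l(p+[0,0,.02],speed=.12,f_stop=f+2)); print("touch",ctrl.move_l(p-[0,0,.003],speed=.03,f_stop=f)); st("down")
def release(): 
    ctrl.open_jaws(); x=ctrl.state()["tcp_pos"]; ctrl.move_l(x+[0,0,.15],speed=.15)
E
python3 - <<'E'
from h import *
p=pick_place("b",[.6598,.0586],np.radians(160),np.radians(90)); print(p)
crop("side",140,120,500,360,2.2,"s3.png")
E
```

```text
q6 1.310496411176109
t 21.5 tcp [0.6136 0.0755 0.0563] w 0.0081 gf 59.5 F [ 0.7 -0.8  1.5] grasp
t 22.8 tcp [0.6128 0.0755 0.1899] w 0.0086 gf 59.1 F [ 0.  -0.  -1.4] lifted
t 24.1 tcp [0.4556 0.1072 0.1949] w 0.0085 gf 59.1 F [ 0.5 -0.2 -1. ] over
[0.4553628 0.107318  0.06     ]
```

View pics/s3.png

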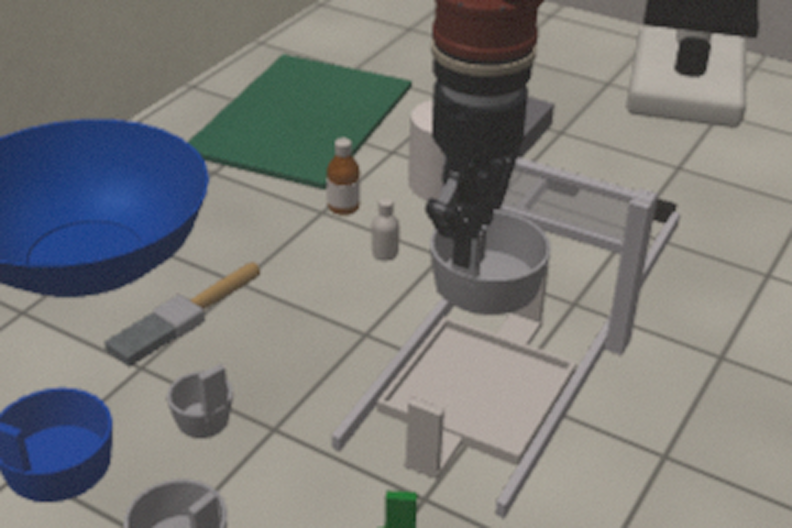

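The side view shows b held level above the tray at about (490,260), with c and d still in place. Lowering it now.

```bash
cat >> h.py <<'E'
def aside():
    q=ctrl.state()["q"]; q[0]=-1.2; ctrl.set_joints(q)
E
python3 - <<'E'
from h import *
lower(np.array([0.4553628,0.107318,0.06])); release(); ctrl.movep(S(0,.14,.27),ori(S(0,.14,.27),PY)); aside(); st()
R=np.radians; im=imaging.read_camera("top")
overlay(dict(c=(np.array([.5836,.3715]),R(170)),d=(np.array([.6638,.2361]),R(156)),b=(TRAY,R(90))),"o2.png",s=4)
E
```

```text
stop False
touch True
t 25.9 tcp [0.4551 0.1072 0.0601] w 0.0084 gf 60.0 F [-0.4 -0.9  3.4] down
t 29.9 tcp [ 0.2811 -0.3629  0.2699] w 0.0856 gf 0.0 F [-0.7  0.8  0.4]
```

View pics/o2.png

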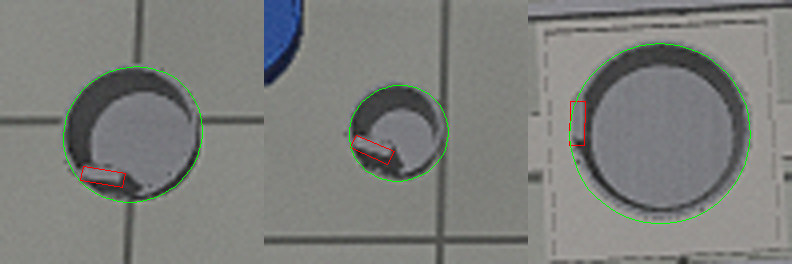

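Bowl b sits centred in the tray, at crop (660,133). c and d haven't moved. Next is c.

```bash
python3 - <<'E'
from h import *
p=pick_place("c",[.5836,.3715],np.radians(170),np.radians(180)); print(p)
if p is not None:
    lower(p); release(); ctrl.movep(S(0,.14,.27),ori(S(0,.14,.27),PY)); aside(); st()
    R=np.radians
    overlay(dict(b=(TRAY,R(90)),c=(TRAY,R(180)),d=(np.array([.6638,.2361]),R(156))),"o3.png",s=4)
E
```

```text
q6 1.7455765293511165
t 34.7 tcp [0.5469 0.3781 0.0532] w 0.0083 gf 59.6 F [-0.6 -0.1  0.6] grasp
t 36.0 tcp [0.5463 0.3778 0.1869] w 0.0083 gf 59.2 F [-0.2 -0.4 -0.9] lifted
t 37.5 tcp [0.4181 0.0583 0.196 ] w 0.0083 gf 59.2 F [ 1.   0.5 -0.5] over
[0.4178628 0.057818  0.061    ]
stop False
touch True
t 39.2 tcp [0.4177 0.058  0.0611] w 0.0083 gf 60.3 F [-1.   0.7  5.7] down
t 44.2 tcp [ 0.2809 -0.3627  0.2697] w 0.0851 gf 0.0 F [-0.3 -0.4 -0.1]
```

View pics/o3.png

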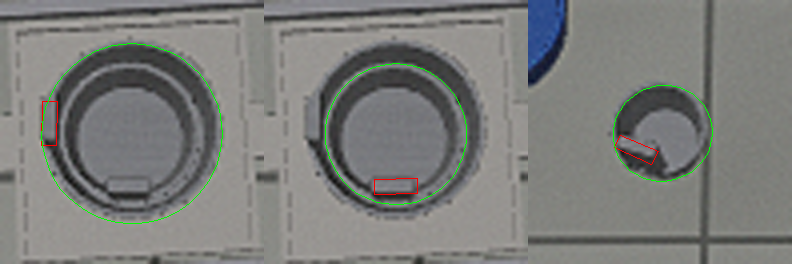

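c is nested in b: its rim is concentric and it touched down at the expected height. d hasn't moved. Picking d.

```bash
python3 - <<'E'
from h import *
p=pick_place("d",[.6638,.2361],np.radians(156),np.radians(-90)); print(p)
if p is not None:
    lower(p); release(); ctrl.movep(S(0,.14,.27),ori(S(0,.14,.27),PY)); aside(); st()
    R=np.radians
    overlay(dict(b=(TRAY,R(90)),c=(TRAY,R(180)),d=(TRAY,R(-90))),"o4.png",s=4)
E
```

```text
q6 2.167035501902868
t 48.7 tcp [0.6407 0.2466 0.0502] w 0.0081 gf 59.3 F [0.3 0.9 1.5] grasp
t 50.0 tcp [0.6401 0.2464 0.1839] w 0.0082 gf 59.0 F [ 0.2  0.7 -0.4] lifted
t 52.2 tcp [0.4555 0.0324 0.197 ] w 0.0081 gf 58.9 F [-0.7 -0.7 -0.4] over
[0.4553628 0.032318  0.062    ]
stop False
touch True
t 54.0 tcp [0.4552 0.0322 0.0621] w 0.0084 gf 60.0 F [-0.7  0.   5.3] down
t 57.9 tcp [ 0.281  -0.3633  0.2704] w 0.0854 gf 0.0 F [ 0.1  0.5 -0.4]
```

View pics/o4.png

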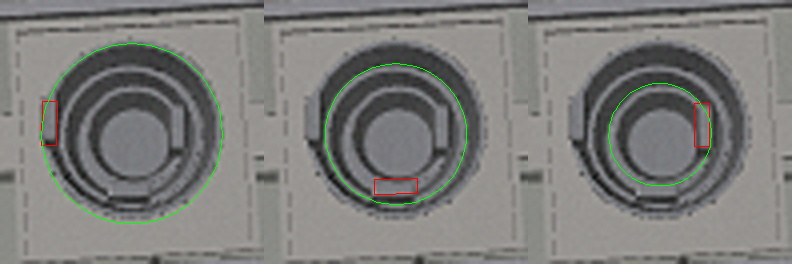

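All three bowls are nested concentrically with their tabs apart. Now I'll slide the tray home.

```bash
python3 - <<'E'
from h import *
p=S(0,.265,.27); ctrl.movep(S(0,.265,.27),ori(p,PY))
print(ctrl.move_l(S(0,.265,.05),speed=.15,f_stop=8)); ctrl.clamp(60); st("clamped")
print(ctrl.move_l(S(0,.137,.05),speed=.06,f_stop=30)); st("pushed")
ctrl.open_jaws(); ctrl.move_l(S(0,.137,.27),speed=.15)
ctrl.movep(S(0,-.113,.27),ori(S(0,-.113,.27),PY))
print(ctrl.move_l(S(0,-.113,.05),speed=.15,f_stop=8)); ctrl.clamp(60); st("dry clamped")
print(ctrl.move_l(S(0,-.28,.05),speed=.06,f_stop=30)); st("near")
print(ctrl.move_l(S(0,-.305,.05),speed=.02,f_stop=12)); st("stop")
ctrl.open_jaws(); ctrl.move_l(ctrl.state()["tcp_pos"]+[0,0,.2],speed=.15); aside(); st()
crop("top",340,210,520,345,4.2,"f1.png"); crop("side",300,120,480,255,4.2,"f2.png")
E
```

```text
False
t 62.3 tcp [0.4491 0.1828 0.0501] w 0.0084 gf 59.2 F [-0.7  1.6  1. ] clamped
False
t 64.6 tcp [0.4555 0.0554 0.0501] w 0.0084 gf 59.4 F [-0.1  6.   3.9] pushed
False
t 70.2 tcp [ 0.4683 -0.1947  0.0501] w 0.0082 gf 59.3 F [-0.4  2.5  2.3] dry clamped
False
t 73.1 tcp [ 0.4769 -0.3602  0.0501] w 0.0083 gf 60.2 F [-0.9  9.9  6.7] near
True
t 73.9 tcp [ 0.4777 -0.3739  0.0502] w 0.0082 gf 60.4 F [-0.7  3.6  6.7] stop
t 76.9 tcp [ 0.3364 -0.5037  0.2483] w 0.0855 gf 0.0 F [ 0.6 -0.1  0.4]
```

View pics/f1.png

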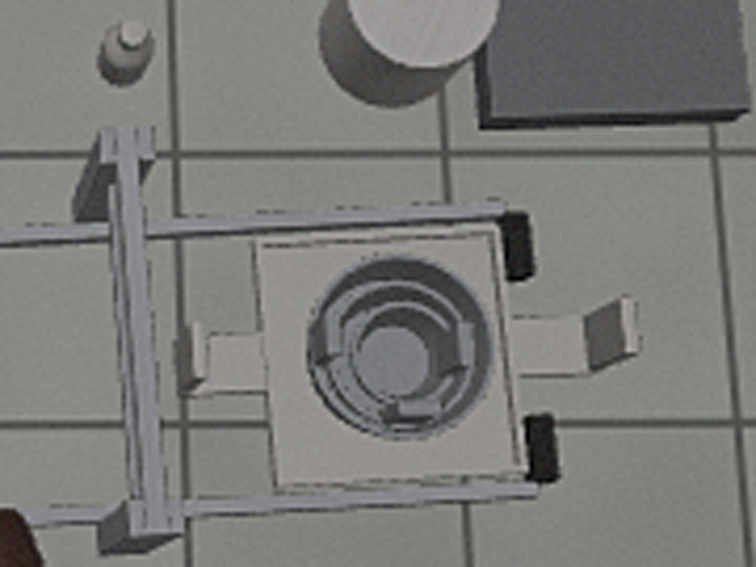

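View pics/f2.png

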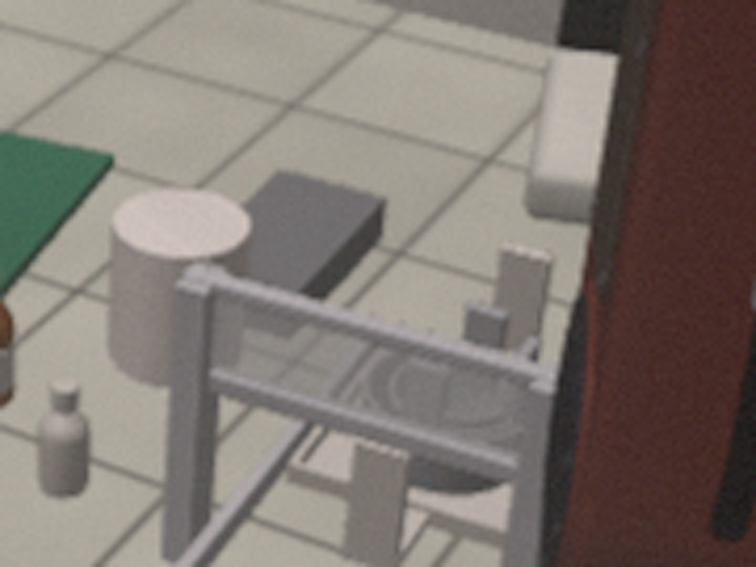

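```bash
python3 - <<'E'
from h import *
c=ray("top",434.8,292.1,.050); print("b rim centre vs home",c-S(0,-.17,0)[:2])
for k,h in(("b",.050),("c",.050),("d",.050)): B[k]=(B[k][0],h,B[k][2])
R=np.radians
overlay(dict(b=(c,R(90)),c=(c,R(180)),d=(c,R(-90))),"f3.png",s=6,w=22)
E
```

```text
b rim centre vs home [0.00154076 0.00299207]
```

View pics/f3.png

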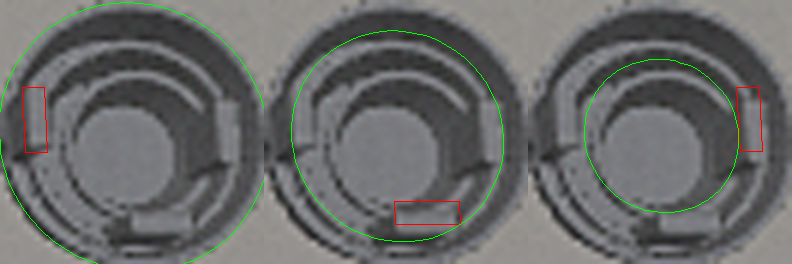

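The rims of c and d and their tabs are shifted together by about 3–4 mm from b's centre, so the nest is flat and well within tolerance. The tray's edge rests against both stop blocks. Handing in.

```bash
python3 -c "
from h import *
print(ctrl.job_done()); st()"
```

```text
the job is handed in; nothing more can be done
None
the job is handed in; nothing more can be done
```

I fetched the tray to the wash side, nested the three bowls present (b, c, d; a was absent) in size order, slid it home against the stops, and handed in at about 77 s; the last images showed the nest flat, but no verdict was returned.

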